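Stack a spacer and a washer on a cell fixture and slide the keeper home

ROBOT

A 6-joint arm with a two-finger parallel gripper is mounted at the origin on the work surface. World frame = base frame: x ahead of the robot, y to its left, z up, the work surface at z = 0. Lengths are in m, angles in degrees, forces in N, time in s.
With the tool pointing down it reaches from about 0.3 to 0.875 m from the base axis. Payload 6.4 kg.
Tool frame: the origin (TCP) lies at the very end of the fingers, on their centre line; the grasp point (between the pads) lies 19 mm behind it (grasp_offset is the distance from the TCP to the grasp point, in m); z points along the fingers, y is the line along which they close (so a half turn about z gives the same grasp; the last joint's range is limited). The gripper opens to 85 mm and grips with 20 to 120 N. Pads are 22 mm wide; open, the fingers measure 114 mm over their backs; the gripper's body (76 mm by 85 mm) begins 54 mm behind the grasp point. The pads swing forward as they close: fully open they stand 13 mm farther back than shut.
Start: joints at [65.243, 10.359, 92.074, -0, 77.567, -11.82], TCP at [0.129, 0.56, 0.231] pointing down, gripper open.
Joint ranges: [-171.53, 171.53], [-51.25, 118.39], [17.06, 147.69], [-65.23, 245.23], [0, 150.52], [-178.68, 178.68]. Speed limits (degrees/s): [147.25, 147.25, 172.46, 180, 180, 180].

INTERFACE

Orientations are given as a 3x3 rotation matrix whose columns are the frame's x, y, z axes.
In Python, from rig import read_state, grab_frame, close_job, grasp_offset gives the robot as it stands.
- The arm moves only by the tool move_arm, never from a script. Its argument "increments" is a list of rows, each a list of 3 entries, a list of its own where there are three numbers: the closure in counts, from 0 (fully open) to 255 (shut), then the shift along the tool's x, y, z in cm, then the turn, a rotation vector about the tool's x, y, z in degrees. In form: [[claw, [tx, ty, tz], [ax, ay, az]], ...]. A call has 1 to 8 rows; each row shifts and turns the commanded pose from where the row before left it, along the tool's axes as they then stand; what a row does not reach is not made up. A row lasts 1/12 s, in which the tool goes at most 41.7 mm and 7.16 degrees, less where a joint would pass 70% of its speed; a pose out of reach is approached as far as the arm can. A call is refused whole if a number of a shift passes 4.17 or a number of a turn 7.16, either way. A call with a gripper value outside its range is refused whole. The fingers move at their own pace and stop on an object; "grip_force" is the grip in N (left out, the last holds). Time passes only in rows, so rows that do not move let the fingers close. It gives the time, the measured TCP pose, the force, the opening and the grip force at its end, in the units of the state.
- read_state(): the state, without advancing time (a new reading comes with each control period).
- grab_frame(name): name is "side" or "top" or "wrist"; returns a dict with "color" (420x560x3 uint8, red, green, blue), "intrinsics" (3x3 intrinsics, pixels), "extrinsics" (4x4, takes a point from camera to world coordinates). Camera axes: x right, y up, looking along -z (the intrinsics and any distortion apply to the point x, -y, -z); pixel columns grow to the right and rows downward; lengths in m; the calibration is good to about 2 mm. A picture is of the moment at which its call begins. There is no depth.
- close_job(): hands the job in; it is judged then, once.
The state is a dict: "time": time; "qpos": joint angles; "joint_velocities": joint speeds; "joint_torque": joint torques, N m; "position": TCP position; "tool_rot": TCP orientation; "force": force on the tool from outside, world axes, zero at the start; "wrist_torque": the same for the moment, N m; "opening": finger opening in m; "gripper_force": force on a finger pad.
Only numpy, scipy, OpenCV 4.12 (cv2) and the standard library are available. Lean on these libraries where they do the work, as an engineer would, in place of code of your own. Each camera call takes 0.05 s, during which the arm holds its last target. There are 200 camera calls.

TASK

Finish the stack on the post of the aluminium cell fixture, where the bearing is already in place: put the tall spacer sleeve on the post so that it sits down on the bearing, then the flat washer on top of the spacer. Once both are seated and let go, push the sliding forked keeper fully home across the top of the stack, and leave the bottle, the tip box and the tweezers where they are.

Things in the scene. Friction and masses are not known exactly. Their poses are not given: they have to be found in the camera images.
- fixture: Fixed aluminium cell fixture. Origin at bench level under the post's axis, z up, x the way the keeper slides home. Base plate 200 x 100 x 20 mm high, x = -135 to +65 mm. A black bearing (42 mm diameter, 10 mm high, part of the fixture) lies round the foot of the post. The keeper's guide stands at x = -130 to -45 mm, 62 mm wide, its top 83 mm above the bench.
- post_seat (a point): Point on the post's axis at the top face of the bearing, 30 mm above the bench: where the underside of the spacer must sit. The post is 14 mm in diameter and rises from here to 90 mm above the bench, its top 10 mm tapering to 6 mm diameter. Same axes as the fixture.
- spacer_center (a point): Centre (half-way up) of the loose spacer sleeve: bare aluminium ring 36 mm outside diameter, 30 mm high, plain 17 mm bore through it, about 70 g. It stands upright on the bench. z is its axis.
- washer_center (a point): Centre (half-way up) of the loose washer: dark steel flat ring 52 mm outside diameter, 8 mm thick, plain 17 mm bore, about 90 g. It lies flat on the bench. z is its axis. Seated on the spacer its top is 68 mm above the bench.
- keeper (a joint): Slide of the keeper in m: 0 fully back, 0.075 fully home at its stop. Steel plate 44 mm wide, 7 mm thick, underside 71 mm above the bench; its two prongs (17 mm open slot) pass round the post above the washer. At 0 the prong ends are 55 mm short of the post's axis. Slides along the fixture's +x with about 2 N of friction, stays where left; rings standing too high block it.
- keeper_tab (a point): Centre of the back face (the side to push, facing the fixture's -x) of the keeper's upright tab, 10 mm below its top edge. The tab is 24 mm wide, 8 mm thick and its top edge is 110 mm above the bench; it moves with the keeper and rises clear above the guide, whose top is 17 mm below this point.
- bottle: Loose amber jar with black cap, 52 mm diameter, 95 mm high; a bystander, leave it alone. Origin at the centre of its underside.
- tip_box: Loose white and yellow pipette tip box, 110 x 75 x 55 mm high; a bystander, leave it alone. Origin at the centre of its underside.
- tweezers: Loose steel tweezers lying on the bench, about 143 mm long, 8 mm high; a bystander, leave them alone. Origin at the middle of their underside, x along them.
Not all that is in view belongs to the job. Of the things like the part that bears spacer_center, leave any that is black, blue or red; of the rest the smaller one is meant.

How it is judged (in metres and radians):
On the way, in this order (a step that is already met when the one before it is completed fails the run):
1. the spacer is seated on the bearing, round the post, and let go, with the keeper still back (horizontal distance between spacer_center and post_seat below 0.004 m and z of spacer_center in the frame of post_seat between 0.012 and 0.018 m and angle between spacer_center's own z axis and vertical below 0.1 rad and contact force between the fingers and spacer below 0.1 N and value of joint keeper below 0.03 m), for 0.1 s.
2. the washer is seated on the spacer, round the post, and let go, with the keeper still back (horizontal distance between washer_center and post_seat below 0.004 m and z of washer_center in the frame of spacer_center between 0.016 and 0.022 m and z of washer_center in the frame of post_seat below 0.037 m and angle between washer_center's own z axis and vertical below 0.1 rad and contact force between the fingers and washer below 0.1 N and value of joint keeper below 0.03 m), for 0.1 s.
3. the keeper is pushed fully home (value of joint keeper above 0.071 m), for 0.1 s.
At the end, for the whole second after the job is handed in: The spacer stands on the bearing and the washer lies on the spacer, both round the post (centres within 4 mm of its axis, heights within 3 mm of seated, tilted less than 0.1 rad), and the keeper is within 4 mm of its home stop (horizontal distance between each of spacer_center, washer_center and post_seat below 0.004 m and z of spacer_center in the frame of post_seat between 0.012 and 0.018 m and angle between each of spacer_center, washer_center's own z axis and vertical below 0.1 rad and z of washer_center in the frame of post_seat between 0.031 and 0.037 m and value of joint keeper above 0.071 m); the robot touches nothing.
It fails at once if a bystander (bottle, tip box or tweezers) is moved by more than 20 mm (distance of any of bottle, tip_box, tweezers from where it was at the start of the episode above 0.02 m).
It also fails if it takes over 69 s, if anything falls off the work surface, if the arm or the gripper's body presses on something with over 40 N, if the wrist force passes 120 N, or if a joint passes its speed limit or range.

## Working session

There is one attempt and no reset: what is moved stays moved. The work goes in short steps, Python scripts to look and compute and a tool call to move; the robot and the scene stay as the last step left them, time stands still between calls to the robot, and variables do not carry over. Pictures are saved under pics/ and viewed, at most 10 in all, crops included, and the job is handed in when it is done.

Besides the shell and the picture viewer there is one more tool, called after "Emit:" as name(argument=value, ...) on one line, values as JSON. move_arm: Moves the arm, as the interface text tells. Its arguments: {"type":"object","properties":{"increments":{"type":"array","items":{"type":"array"}},"grip_force":{"type":"number"}},"required":["increments"]}

```bash
mkdir -p pics; cat > h.py <<'E'
from rig import *
import numpy as np, cv2
def save(n,f,crop=None,s=1):
    im=f["color"][...,::-1]
    if crop: im=im[crop[1]:crop[3],crop[0]:crop[2]]
    cv2.imwrite(f"pics/{n}.png",cv2.resize(im,None,fx=s,fy=s,interpolation=cv2.INTER_CUBIC))
def ray(f,u,v):
    E=np.array(f["extrinsics"]);K=np.array(f["intrinsics"])
    d=np.linalg.inv(K)@[u,v,1]; return E[:3,3],E[:3,:3]@(d*[1,-1,-1])
def px(f,u,v,z):
    o,d=ray(f,u,v); return o+d*(z-o[2])/d[2]
def proj(f,p):
    E=np.array(f["extrinsics"]);K=np.array(f["intrinsics"])
    c=E[:3,:3].T@(np.array(p)-E[:3,3]); q=K@(c*[1,-1,-1]); return q[:2]/q[2]
E
python3 - <<'E'
from h import *
s=read_state();print(s["position"],s["tool_rot"],s["opening"],s["time"],grasp_offset)
import pickle
F={n:grab_frame(n) for n in("top","side","wrist")}
pickle.dump(F,open("f0.pkl","wb"))
for n in F: print(n,F[n].keys(),np.round(F[n]["extrinsics"],3).tolist(),np.array(F[n]["intrinsics"]).tolist())
save("top",F["top"],None,1.42);
im=np.hstack([F["side"]["color"],F["wrist"]["color"]])[...,::-1]
cv2.imwrite("pics/sw.png",cv2.resize(im,(800,300),interpolation=cv2.INTER_AREA))
E
```

```text
[0.12847338 0.55988767 0.23035613] [[-9.74624125e-01  2.23846453e-01 -7.61160719e-04]
 [ 2.23847426e-01  9.74622855e-01 -1.61893234e-03]
 [ 3.79452371e-04 -1.74823438e-03 -9.99998400e-01]] 0.0850952811750578 0.0 0.0187
top dict_keys(['color', 'intrinsics', 'extrinsics']) [[-0.003, 0.994, -0.105, 0.46], [-1.0, -0.001, 0.016, 0.009], [0.016, 0.105, 0.994, 1.337], [0.0, 0.0, 0.0, 1.0]] [[495.0648528846567, 0.0, 269.03475743270934], [0.0, 495.0648528846567, 203.76409252194995], [0.0, 0.0, 1.0]]
side dict_keys(['color', 'intrinsics', 'extrinsics']) [[0.948, 0.195, -0.252, 0.33], [-0.319, 0.58, -0.75, -0.774], [-0.0, 0.791, 0.612, 0.71], [0.0, 0.0, 0.0, 1.0]] [[421.75367155914716, 0.0, 282.1498725536791], [0.0, 421.75367155914716, 217.63311271172225], [0.0, 0.0, 1.0]]
wrist dict_keys(['color', 'intrinsics', 'extrinsics']) [[0.224, -0.932, -0.283, 0.056], [0.975, 0.214, 0.067, 0.576], [-0.002, -0.291, 0.957, 0.373], [0.0, 0.0, 0.0, 1.0]] [[300.6943301529531, 0.0, 281.36329716805085], [0.0, 300.6943301529531, 210.40358919039886], [0.0, 0.0, 1.0]]
```

View pics/top.png

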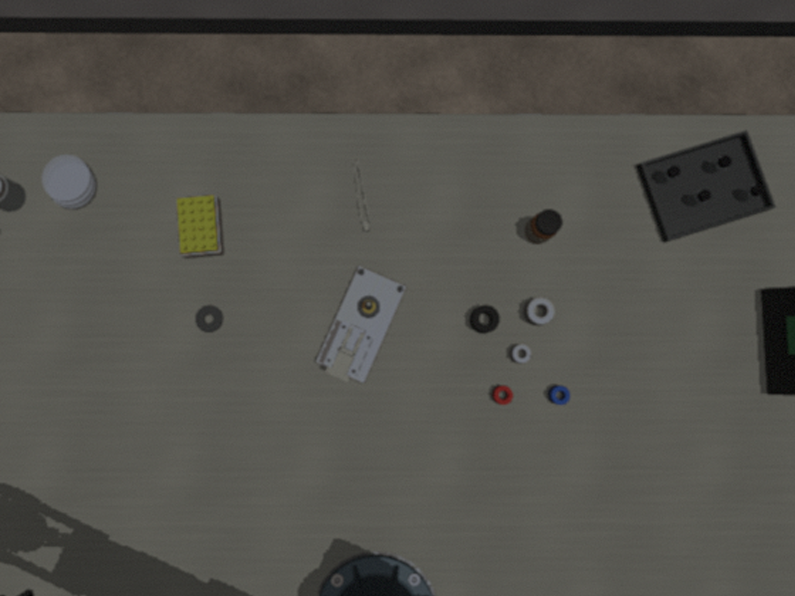

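View pics/sw.png

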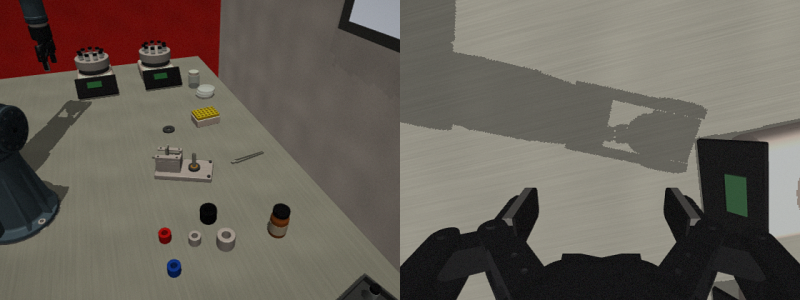

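```bash
python3 - <<'E'
from h import *
import pickle
F=pickle.load(open("f0.pkl","rb"));t=F["top"]
im=t["color"][...,::-1]
def c(x,y,w,h,s): return cv2.resize(im[y:y+h,x:x+w],None,fx=s,fy=s,interpolation=cv2.INTER_CUBIC)
a=c(215,182,80,90,6) # 480x540
b=c(325,200,80,90,4) # 320x360
w=c(127,202,40,45,4) # 160x180
o=np.zeros((540,800,3),np.uint8);o[:,:480]=a;o[:360,480:]=b;o[360:,480:640]=w
o=np.clip(o*1.7,0,255).astype(np.uint8)
cv2.imwrite("pics/crop.png",o)
k=1.42
for n,u,v,z in[("spacer",521,353,.03),("washer",209,318.5,.008),("post",368,306,.09),("c1",361,268,.02),("c2",405,288,.02)]:
    print(n,np.round(px(t,u/k,v/k,z),4))
E
```

```text
spacer [ 0.4787 -0.2704  0.03  ]
washer [0.5453 0.3134 0.008 ]
post [0.5618 0.0134 0.09  ]
c1 [0.6395 0.0269 0.02  ]
c2 [ 0.6014 -0.056   0.02  ]
```

View pics/crop.png

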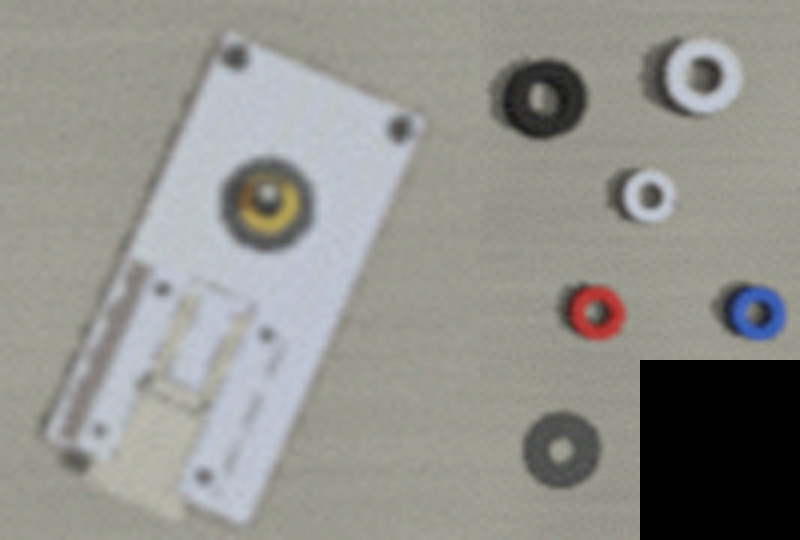

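```bash
python3 - <<'E'
from h import *
import pickle
F=pickle.load(open("f0.pkl","rb"));t=F["top"]
g=lambda x,y:(215+x/6-.4,182+y/6-.4)
print("sp",px(t,367.3-.4,249-.4,.03),"w",px(t,147.1,224.1,.008))
b=px(t,*g(267,204),.03);print("bearing",b)
P=[px(t,*g(*q),.02)[:2] for q in[(222,30),(425,122),(245,525),(43,437)]]
print(np.round(P,4).tolist())
ex=(P[0]+P[1]-P[2]-P[3])/2;L=np.linalg.norm(ex);ex/=L;print("ex",ex,L,np.degrees(np.arctan2(ex[1],ex[0])))
m=(P[0]+P[1]+P[2]+P[3])/4; print("origin",m+ex*.035)
s=F["side"]
for n,p in[("sp",[.4787,-.2704,.03]),("post",[*b[:2],.09]),("w",[.545,.313,.008])]: print(n,proj(s,p))
E
```

```text
sp [ 0.47870998 -0.27038468  0.03      ] w [0.54581534 0.31365173 0.008     ]
bearing [0.5664167  0.01382046 0.03      ]
[[0.6453, 0.0339], [0.6038, -0.0566], [0.4258, 0.0236], [0.4645, 0.1125]]
ex [ 0.91441138 -0.40478616] 0.19624353950489892 -23.87772726866658
origin [0.56683898 0.01419173]
sp [272.22005264 327.84510025]
post [271.09873637 212.59986411]
w [235.8437635  179.68892924]
```

The small bare-aluminium ring (top.png 521,353; crop 649,196) is the spacer. It is smaller than the big white ring (540,311), and the black (484,319), red (502,394) and blue (559,395) rings are excluded. The washer is at (209,318). I'll turn the tool to the fixture's axes and travel to the spacer.

Emit:
move_arm(increments=[[0,[0,0,0],[0,0,5.45]],[0,[0,0,0],[0,0,5.45]],[0,[-3.43,-1.76,0],[0,0,0]],[0,[-3.43,-1.76,0],[0,0,0]],[0,[-3.43,-1.76,0],[0,0,0]],[0,[-3.43,-1.76,0],[0,0,0]],[0,[-3.43,-1.76,0],[0,0,0]],[0,[-3.43,-1.76,0],[0,0,0]]])

```text
time: 0.82
position: [0.2748, 0.3791, 0.2311]
tool_rot: [[-0.915, 0.404, -0.0], [0.404, 0.915, -0.0], [0.0, -0.0, -1.0]]
force: [1.1, 0.8, -0.7]
opening: 0.0857
gripper_force: 0.0
```

Emit:
move_arm(increments=[[0,[-3.43,-1.76,0],[0,0,0]],[0,[-3.43,-1.76,0],[0,0,0]],[0,[-3.43,-1.76,0],[0,0,0]],[0,[-3.43,-1.76,0],[0,0,0]],[0,[-3.43,-1.76,0],[0,0,0]],[0,[-3.43,-1.76,0],[0,0,0]],[0,[-2.03,-3.38,0],[0,0,0]],[0,[-2.03,-3.38,0],[0,0,0]]])

```text
time: 1.48
position: [0.4302, 0.1209, 0.2311]
tool_rot: [[-0.915, 0.404, -0.0], [0.404, 0.915, -0.0], [0.0, -0.0, -1.0]]
force: [0.0, 0.3, -0.1]
opening: 0.0854
gripper_force: 0.0
```

Emit:
move_arm(increments=[[0,[-2.03,-3.38,0],[0,0,0]],[0,[-2.03,-3.38,0],[0,0,0]],[0,[-2.03,-3.38,0],[0,0,0]],[0,[-2.03,-3.38,0],[0,0,0]],[0,[-2.03,-3.38,0],[0,0,0]],[0,[-2.03,-3.38,0],[0,0,0]],[0,[-2.03,-3.38,0],[0,0,0]],[0,[-2.03,-3.38,0],[0,0,0]]])

```text
time: 2.15
position: [0.4686, -0.1923, 0.2312]
tool_rot: [[-0.915, 0.404, -0.0], [0.404, 0.915, 0.0], [0.0, 0.0, -1.0]]
force: [0.8, 0.3, -0.1]
opening: 0.0853
gripper_force: 0.0
```

Emit:
move_arm(increments=[[0,[-2.03,-3.38,0],[0,0,0]],[0,[-2.03,-3.38,0],[0,0,0]],[0,[0,0,3],[0,0,0]],[0,[0,0,3],[0,0,0]],[0,[0,0,2],[0,0,0]],[0,[0,0,0],[0,0,0]],[0,[0,0,0],[0,0,0]]])

```text
time: 2.73
position: [0.478, -0.2679, 0.1502]
tool_rot: [[-0.915, 0.404, -0.002], [0.404, 0.915, 0.002], [0.003, 0.001, -1.0]]
force: [0.1, 0.1, -0.2]
opening: 0.0854
gripper_force: 0.0
```

```bash
cat >> h.py <<'E'
def togo(p):
    s=read_state(); R=np.array(s["tool_rot"]); print("pos",np.round(s["position"],4),"tool cm",np.round(100*R.T@(np.array(p)-s["position"]),2),"t",s["time"],"F",np.round(s["force"],1),"open",s["opening"]); return R
E
python3 - <<'E'
from h import *
R=togo([.4787,-.2704,.15]);print(R.round(3).tolist())
f=grab_frame("wrist");save("w1",f,None,1.4);print(proj(f,[.4787,-.2704,.03])*1.4, proj(f,read_state()["position"])*1.4)
E
```

```text
pos [ 0.478  -0.2679  0.1502] tool cm [-0.17 -0.2   0.02] t 2.7333 F [ 0.1  0.1 -0.2] open 0.08537063882926213
[[-0.915, 0.404, -0.002], [0.404, 0.915, 0.002], [0.003, 0.001, -1.0]]
[391.57178393 289.18314506] [394.69165162 378.45403112]
```

View pics/w1.png

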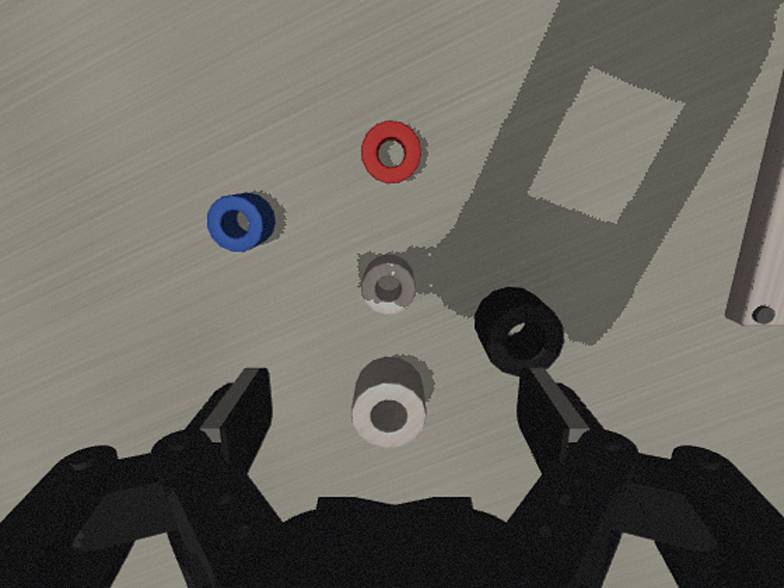

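The spacer shows at (388,288), against a predicted (391,289). The black ring at (518,332) is near the right finger, so I'll go down half closed.

```bash
python3 - <<'E'
from h import *
f=grab_frame("wrist");p=px(f,388/1.4,287.5/1.4,.03);print(p)
togo([p[0],p[1],.006])
E
```

```text
[ 0.47850408 -0.27329161  0.03      ]
pos [ 0.4796 -0.2691  0.1529] tool cm [-0.04 -0.42 14.69] t 2.8333 F [-0.2  0.2  0. ] open 0.08509803436568882
```

Emit:
move_arm(increments=[[80,[-0.1,-0.38,0],[0,0,0]],[80,[0,0,3],[0,0,0]],[80,[0,0,3],[0,0,0]],[80,[0,0,3],[0,0,0]],[80,[0,0,2.5],[0,0,0]],[80,[0,0,2],[0,0,0]],[80,[0,0,1],[0,0,0]],[80,[0,0,0],[0,0,0]]], grip_force=40)

```text
time: 3.5
position: [0.4775, -0.2719, 0.0052]
tool_rot: [[-0.915, 0.404, -0.002], [0.404, 0.915, 0.001], [0.002, 0.001, -1.0]]
force: [0.5, 0.2, -0.9]
opening: 0.0592
gripper_force: 0.0
```

Emit:
move_arm(increments=[[200,[0,0,0],[0,0,0]],[200,[0,0,0],[0,0,0]],[200,[0,0,0],[0,0,0]],[200,[0,0,0],[0,0,0]],[200,[0,0,0],[0,0,0]],[200,[0,0,0],[0,0,0]],[200,[0,0,0],[0,0,0]]])

```text
time: 4.08
position: [0.4796, -0.2737, 0.0084]
tool_rot: [[-0.915, 0.404, 0.003], [0.404, 0.915, -0.003], [-0.004, -0.001, -1.0]]
force: [-0.3, 0.5, 7.0]
opening: 0.0357
gripper_force: 40.4
```

Emit:
move_arm(increments=[[200,[0,0,-1],[0,0,0]],[200,[0,0,-3],[0,0,0]],[200,[0,0,-3],[0,0,0]],[200,[0,0,-3],[0,0,0]],[200,[0,0,-2.5],[0,0,0]],[200,[0,0,-1],[0,0,0]],[200,[0.44,3.73,0],[0,0,0]],[200,[0.44,3.73,0],[0,0,0]]])

```text
time: 4.75
position: [0.5006, -0.2017, 0.1426]
tool_rot: [[-0.913, 0.408, 0.002], [0.408, 0.913, -0.002], [-0.003, -0.001, -1.0]]
force: [1.1, 0.0, -1.9]
opening: 0.0352
gripper_force: 40.3
```

Emit:
move_arm(increments=[[200,[0.44,3.73,0],[0,0,0]],[200,[0.44,3.73,0],[0,0,0]],[200,[0.44,3.73,0],[0,0,0]],[200,[0.44,3.73,0],[0,0,0]],[200,[0.44,3.73,0],[0,0,0]],[200,[0.44,3.73,0],[0,0,0]],[200,[0,0,0],[0,0,0]],[200,[0,0,0],[0,0,0]]])

```text
time: 5.42
position: [0.5661, 0.0168, 0.1407]
tool_rot: [[-0.916, 0.4, -0.001], [0.4, 0.916, 0.0], [0.001, -0.0, -1.0]]
force: [0.2, -0.4, -0.9]
opening: 0.0354
gripper_force: 40.4
```

```bash
python3 - <<'E'
from h import *
import pickle
togo([.5665,.014,.141])
F={n:grab_frame(n) for n in("top","side","wrist")};pickle.dump(F,open("f1.pkl","wb"))
a=cv2.resize(F["wrist"]["color"][180:420,180:380],(400,480),interpolation=cv2.INTER_CUBIC)
b=cv2.resize(F["side"]["color"][150:270,221:321],(400,480),interpolation=cv2.INTER_CUBIC)
cv2.imwrite("pics/a1.png",np.hstack([a,b])[...,::-1])
for q in([.5665,.014,.09],[.5665,.014,.03],[.5665,.014,.135],[.5665,.014,.165]):
  u=(proj(F["wrist"],q)-[180,180])*2; v=(proj(F["side"],q)-[221,150])*4+[400,0]; print(q[2],u.round(1),v.round(1))
E
```

```text
pos [0.5661 0.0168 0.1407] tool cm [-0.15 -0.24 -0.03] t 5.4167 F [ 0.2 -0.4 -0.9] open 0.035418201567023355
0.09 [204.  105.8] [600.4 250.2]
0.03 [203.8  56.4] [602. 326.]
0.135 [204.2 165.6] [599.2 189.7]
0.165 [204.4 226.5] [598.4 147.5]
```

View pics/a1.png

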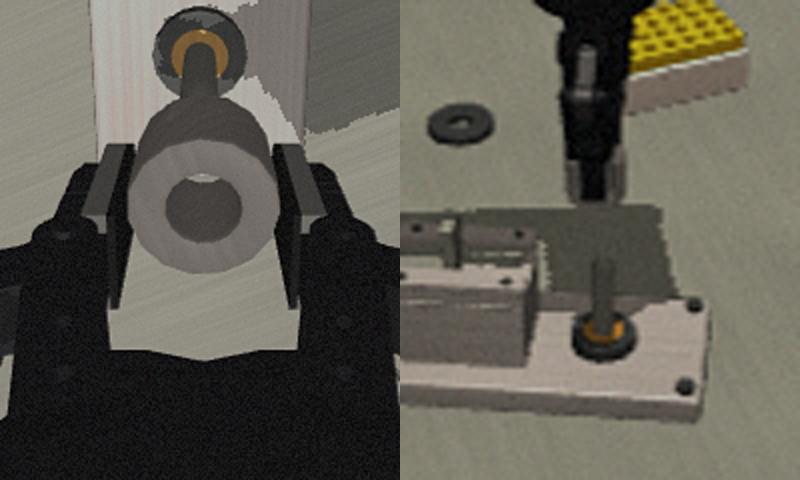

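```bash
python3 - <<'E'
from h import *
import pickle
F=pickle.load(open("f1.pkl","rb"));w=F["wrist"];s=F["side"]
ex=np.array([.9146,-.4044]);ey=np.array([.4044,.9146])
q=lambda x,y:(180+x/2-.25,180+y/2-.25)
sp=px(w,*q(204,206.5),.165);b=px(w,*q(199.8,53),.03)
E=np.array(w["extrinsics"]);print("cam",E[:3,3],"depth",E[:3,:3].T@(sp-E[:3,3]))
print("sp",sp,"b",b,"d fixture",(sp-b)[:2]@ex,(sp-b)[:2]@ey)
r=lambda x,y:(221+(x-400)/4-.4,150+y/4-.4)
print("side post",px(s,*r(602,258),.09), "bearing",px(s,*r(604,335),.03),"sp bottom", px(s,*r(597,196),.135))
E
```

```text
cam [0.4977786  0.04403185 0.28363211] depth [ 0.00017206 -0.03230095 -0.13379054]
sp [0.56164622 0.01591356 0.165     ] b [0.56406155 0.01289541 0.03      ] d fixture -0.0034295983251956636 0.0017836338598836811
side post [0.56461169 0.00804672 0.09      ] bearing [0.56456009 0.00693013 0.03      ] sp bottom [0.56292891 0.0101305  0.135     ]
```

Emit:
move_arm(increments=[[200,[-0.28,-0.18,0],[0,0,0]],[200,[0,0,2],[0,0,0]],[200,[0,0,2],[0,0,0]],[200,[0,0,1],[0,0,0]],[200,[0,0,0.5],[0,0,0]],[200,[0,0,0],[0,0,0]]])

```text
time: 6.07
position: [0.5674, 0.0112, 0.0851]
tool_rot: [[-0.914, 0.405, -0.003], [0.405, 0.914, 0.0], [0.002, -0.001, -1.0]]
force: [-1.4, -0.3, -0.4]
opening: 0.0353
gripper_force: 40.4
```

Emit:
move_arm(increments=[[200,[0,0,0.5],[0,0,0]],[200,[0,0,0.5],[0,0,0]],[200,[0,0,0],[0,0,0]]])

```text
time: 6.32
position: [0.5683, 0.0119, 0.076]
tool_rot: [[-0.915, 0.404, -0.0], [0.404, 0.915, -0.0], [0.0, -0.0, -1.0]]
force: [-0.1, 0.6, -0.7]
opening: 0.0353
gripper_force: 40.4
```

```bash
python3 - <<'E'
from h import *
import pickle
togo([.5665,.014,.0365])
F={n:grab_frame(n) for n in("side","wrist")};pickle.dump(F,open("f2.pkl","wb"))
a=cv2.resize(F["wrist"]["color"][180:420,180:380],(400,480),interpolation=cv2.INTER_CUBIC)
b=cv2.resize(F["side"]["color"][150:270,221:321],(400,480),interpolation=cv2.INTER_CUBIC)
cv2.imwrite("pics/a2.png",np.hstack([a,b])[...,::-1])
E
```

```text
pos [0.5683 0.0119 0.076 ] tool cm [0.25 0.12 3.95] t 6.3167 F [-0.1  0.6 -0.7] open 0.03530364753637735
```

View pics/a2.png

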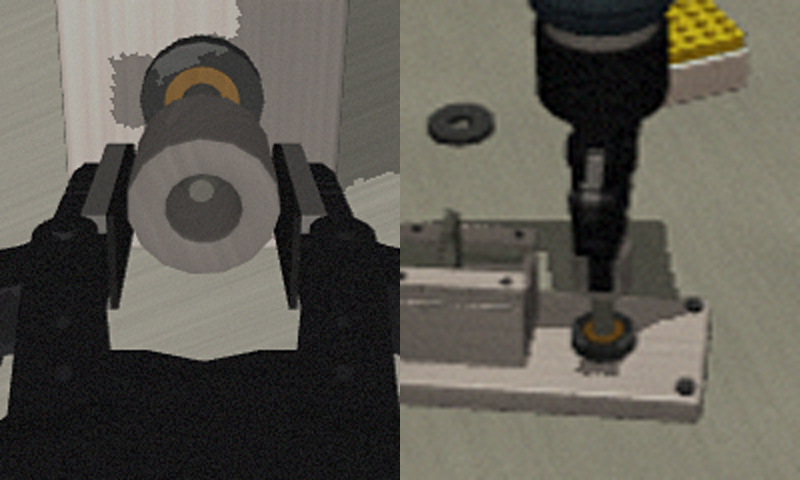

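```bash
python3 - <<'E'
from h import *
import pickle
F=pickle.load(open("f2.pkl","rb"));w=F["wrist"]
ex=np.array([.9146,-.4044]);ey=np.array([.4044,.9146])
q=lambda x,y:(180+x/2-.25,180+y/2-.25)
sp=px(w,*q(204,206.5),.1);b=px(w,*q(202,189),.09);bb=px(w,*q(202,96),.03)
for x in(b,bb): print((sp-x)[:2]@ex,(sp-x)[:2]@ey)
E
```

```text
-0.0011593225676037044 0.00046739293423709324
0.0004405879641323208 0.0005867077414808609
```

Emit:
move_arm(increments=[[200,[-0.04,-0.05,1],[0,0,0]],[200,[0,0,1],[0,0,0]],[200,[0,0,1],[0,0,0]],[200,[0,0,0.6],[0,0,0]],[200,[0,0,0.2],[0,0,0]],[200,[0,0,0],[0,0,0]]])

```text
time: 6.92
position: [0.5684, 0.0114, 0.0385]
tool_rot: [[-0.915, 0.404, -0.001], [0.404, 0.915, 0.0], [0.001, -0.0, -1.0]]
force: [-2.8, -0.7, 6.3]
opening: 0.0355
gripper_force: 40.9
```

Emit:
move_arm(increments=[[200,[0,0,0.1],[0,0,0]],[200,[0,0,0],[0,0,0]],[60,[0,0,0],[0,0,0]],[60,[0,0,0],[0,0,0]],[60,[0,0,0],[0,0,0]],[60,[0,0,0],[0,0,0]],[60,[0,0,0],[0,0,0]]])

```text
time: 7.5
position: [0.5684, 0.0113, 0.0369]
tool_rot: [[-0.915, 0.404, -0.0], [0.404, 0.915, 0.0], [0.0, -0.0, -1.0]]
force: [-0.3, -0.2, -0.2]
opening: 0.0658
gripper_force: 0.0
```

Emit:
move_arm(increments=[[60,[0,0,-2],[0,0,0]],[60,[0,0,-3],[0,0,0]],[60,[0,0,-3],[0,0,0]],[60,[0,0,-3],[0,0,0]],[60,[0,0,-3],[0,0,0]],[60,[0,0,0],[0,0,0]]])

```text
time: 8.0
position: [0.5725, 0.0107, 0.1842]
tool_rot: [[-0.915, 0.404, 0.011], [0.404, 0.915, -0.002], [-0.011, 0.003, -1.0]]
force: [0.6, -0.0, 0.3]
opening: 0.0649
gripper_force: 0.0
```

```bash
python3 - <<'E'
from h import *
import pickle
togo([.5458,.3137,.1])
F={n:grab_frame(n) for n in("side","wrist")};pickle.dump(F,open("f3.pkl","wb"))
a=cv2.resize(F["wrist"]["color"][80:320,160:400],(480,480),interpolation=cv2.INTER_CUBIC)
b=cv2.resize(F["side"]["color"][150:270,231:311],(320,480),interpolation=cv2.INTER_CUBIC)
cv2.imwrite("pics/a3.png",np.hstack([a,b])[...,::-1])
E
```

```text
pos [0.5725 0.0107 0.1842] tool cm [14.77 26.62  8.33] t 8.0 F [ 0.6 -0.   0.3] open 0.06489479207708294
```

View pics/a3.png

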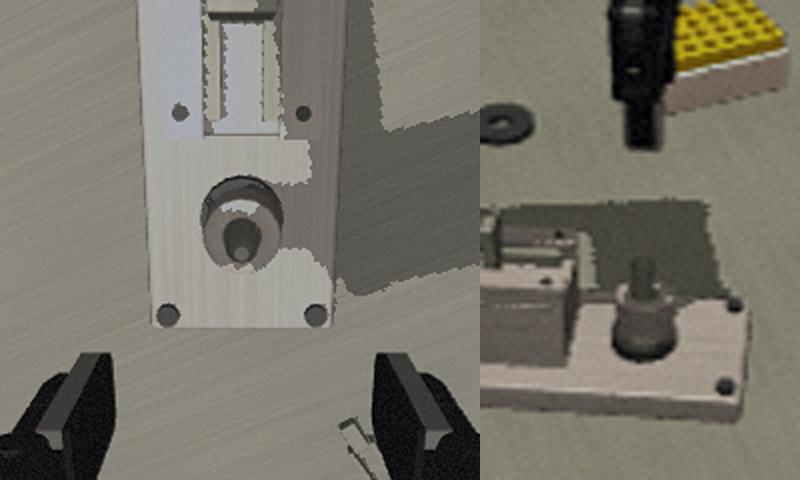

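Seated: the side view shows the spacer on the bearing and the post through it. Next is the washer.

Emit:
move_arm(increments=[[0,[1.765,3.32,0],[0,0,0]],[0,[1.765,3.32,0],[0,0,0]],[0,[1.765,3.32,0],[0,0,0]],[0,[1.765,3.32,0],[0,0,0]],[0,[1.765,3.32,0],[0,0,0]],[0,[1.765,3.32,0],[0,0,0]],[0,[1.765,3.32,0],[0,0,0]],[0,[1.765,3.32,0],[0,0,0]]])

```text
time: 8.77
position: [0.5451, 0.3127, 0.1748]
tool_rot: [[-0.915, 0.404, -0.003], [0.404, 0.915, -0.001], [0.003, -0.003, -1.0]]
force: [1.2, -0.1, 0.1]
opening: 0.0854
gripper_force: 0.0
```

Emit:
move_arm(increments=[[0,[0,0,3],[0,0,0]],[0,[0,0,3],[0,0,0]],[0,[0,0,1],[0,0,0]],[0,[0,0,0],[0,0,0]],[0,[0,0,0],[0,0,0]],[0,[0,0,0],[0,0,0]]])

```text
time: 9.27
position: [0.5478, 0.3111, 0.1085]
tool_rot: [[-0.914, 0.405, 0.002], [0.405, 0.914, 0.001], [-0.001, 0.001, -1.0]]
force: [0.1, -0.1, 0.0]
opening: 0.0853
gripper_force: 0.0
```

```bash
python3 - <<'E'
from h import *
import pickle
togo([.547,.311,.107])
f=grab_frame("wrist");pickle.dump(f,open("f4.pkl","wb"));save("w4",f,(120,120,440,420),2)
print((proj(f,[.547,.311,.008])-120)*2)
E
```

```text
pos [0.5478 0.3111 0.1085] tool cm [ 0.07 -0.04  0.15] t 9.2667 F [ 0.1 -0.1  0. ] open 0.08529485093949729
[322.84717172 179.81418405]
```

View pics/w4.png

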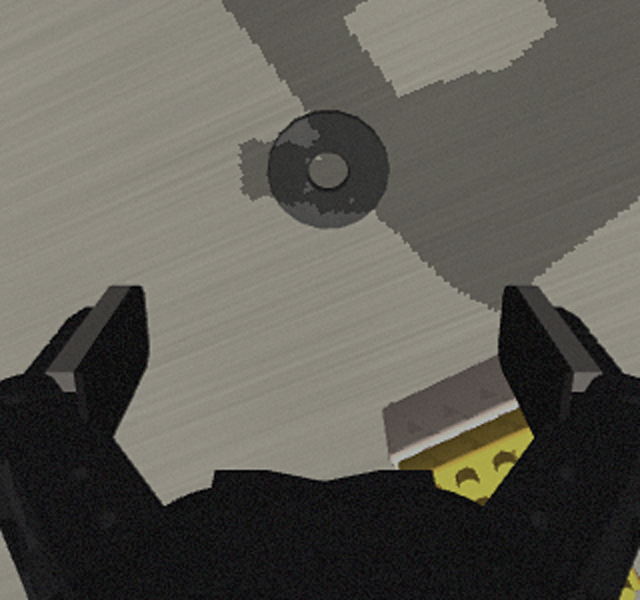

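```bash
python3 - <<'E'
from h import *
import pickle
f=pickle.load(open("f4.pkl","rb"));t=pickle.load(open("f0.pkl","rb"))["top"]
p=px(f,120+328/2-.25,120+169/2-.25,.008);print(p);togo([*p[:2],.1])
for u,v in[(183,257),(220,254),(178,197)]:print(px(t,u/1.42,v/1.42,.03))
E
```

```text
[0.54324922 0.31480056 0.008     ]
pos [0.5481 0.3112 0.1091] tool cm [0.59 0.13 0.91] t 9.3167 F [-0.2 -0.5  1.1] open 0.08555226610424849
[0.6590902 0.3594422 0.03     ]
[0.66474417 0.2906326  0.03      ]
[0.77346141 0.37189672 0.03      ]
```

Emit:
move_arm(increments=[[65,[0,0.1,3],[0,0,0]],[65,[0,0,3],[0,0,0]],[65,[0,0,2.5],[0,0,0]],[65,[0,0,1.5],[0,0,0]],[65,[0,0,0.4],[0,0,0]],[65,[0,0,0],[0,0,0]]], grip_force=40)

```text
time: 9.82
position: [0.5472, 0.312, 0.0032]
tool_rot: [[-0.915, 0.405, -0.001], [0.405, 0.915, -0.0], [0.0, -0.0, -1.0]]
force: [-0.5, 0.3, -0.3]
opening: 0.0639
gripper_force: 0.0
```

Emit:
move_arm(increments=[[65,[0,0,0.2],[0,0,0]],[65,[0,0,0.1],[0,0,0]],[65,[0,0,0],[0,0,0]]])

```text
time: 10.07
position: [0.5483, 0.3127, 0.0019]
tool_rot: [[-0.915, 0.404, 0.003], [0.404, 0.915, 0.001], [-0.002, 0.002, -1.0]]
force: [-0.6, 0.4, -1.0]
opening: 0.0633
gripper_force: 0.0
```

Emit:
move_arm(increments=[[160,[0,0,0],[0,0,0]],[160,[0,0,0],[0,0,0]],[160,[0,0,0],[0,0,0]],[160,[0,0,0],[0,0,0]],[160,[0,0,0],[0,0,0]]])

```text
time: 10.48
position: [0.548, 0.3126, 0.0021]
tool_rot: [[-0.915, 0.404, 0.002], [0.404, 0.915, 0.0], [-0.001, 0.001, -1.0]]
force: [-2.1, -0.8, 7.5]
opening: 0.0487
gripper_force: 40.0
```

Emit:
move_arm(increments=[[160,[0,0,-0.5],[0,0,0]],[160,[0,0,-1.5],[0,0,0]],[160,[0,0,-2],[0,0,0]],[160,[0,0,0],[0,0,0]]])

```text
time: 10.82
position: [0.55, 0.3134, 0.0453]
tool_rot: [[-0.915, 0.404, 0.007], [0.404, 0.915, 0.002], [-0.005, 0.005, -1.0]]
force: [1.7, 0.1, -0.8]
opening: 0.0483
gripper_force: 41.5
```

```bash
python3 - <<'E'
from h import *
import pickle
togo([.547,.311,.043])
F={n:grab_frame(n) for n in("side","wrist")};pickle.dump(F,open("f5.pkl","wb"))
a=cv2.resize(F["wrist"]["color"][180:420,180:380],(400,480),interpolation=cv2.INTER_CUBIC)
b=cv2.resize(F["side"]["color"][100:220,185:285],(400,480),interpolation=cv2.INTER_CUBIC)
cv2.imwrite("pics/a5.png",np.hstack([a,b])[...,::-1])
E
```

```text
pos [0.55   0.3134 0.0453] tool cm [ 0.18 -0.34  0.22] t 10.8167 F [ 1.7  0.1 -0.8] open 0.04827020260995326
```

View pics/a5.png

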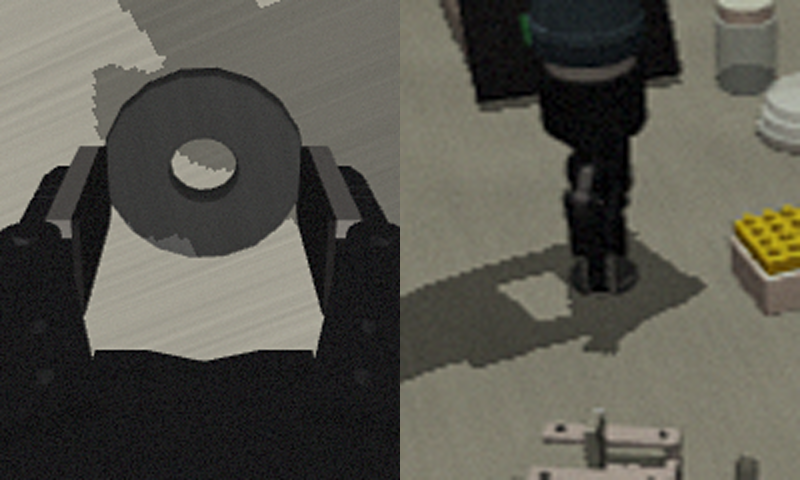

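Emit:
move_arm(increments=[[160,[0,0,-3],[0,0,0]],[160,[0,0,-3],[0,0,0]],[160,[0,0,-2],[0,0,0]],[160,[0,0,-1],[0,0,0]],[160,[-1.5,-2.8,0],[0,0,0]],[160,[-1.765,-3.33,0],[0,0,0]],[160,[-1.765,-3.33,0],[0,0,0]],[160,[-1.765,-3.33,0],[0,0,0]]])

```text
time: 11.58
position: [0.5563, 0.1665, 0.1288]
tool_rot: [[-0.915, 0.403, -0.002], [0.403, 0.915, -0.0], [0.002, -0.001, -1.0]]
force: [1.3, -0.7, -0.8]
opening: 0.0486
gripper_force: 41.8
```

Emit:
move_arm(increments=[[160,[-1.765,-3.33,0],[0,0,0]],[160,[-1.765,-3.33,0],[0,0,0]],[160,[-1.765,-3.33,0],[0,0,0]],[160,[-1.5,-2.8,0],[0,0,0]],[160,[-0.53,-1.06,0],[0,0,0]],[160,[0,0,1],[0,0,0]],[160,[0,0,0.7],[0,0,0]],[160,[0,0,0],[0,0,0]]])

```text
time: 12.25
position: [0.5664, 0.013, 0.1103]
tool_rot: [[-0.915, 0.404, -0.005], [0.404, 0.915, 0.002], [0.005, -0.001, -1.0]]
force: [-0.1, 1.1, -1.0]
opening: 0.0483
gripper_force: 41.8
```

```bash
python3 - <<'E'
from h import *
import pickle
togo([.5688,.011,.1])
F={n:grab_frame(n) for n in("side","wrist")};pickle.dump(F,open("f6.pkl","wb"))
a=cv2.resize(F["wrist"]["color"][180:420,180:380],(400,480),interpolation=cv2.INTER_CUBIC)
b=cv2.resize(F["side"]["color"][150:270,221:321],(400,480),interpolation=cv2.INTER_CUBIC)
cv2.imwrite("pics/a6.png",np.hstack([a,b])[...,::-1])
E
```

```text
pos [0.5664 0.013  0.1103] tool cm [-0.3  -0.09  1.02] t 12.25 F [-0.1  1.1 -1. ] open 0.04825557195609842
```

View pics/a6.png

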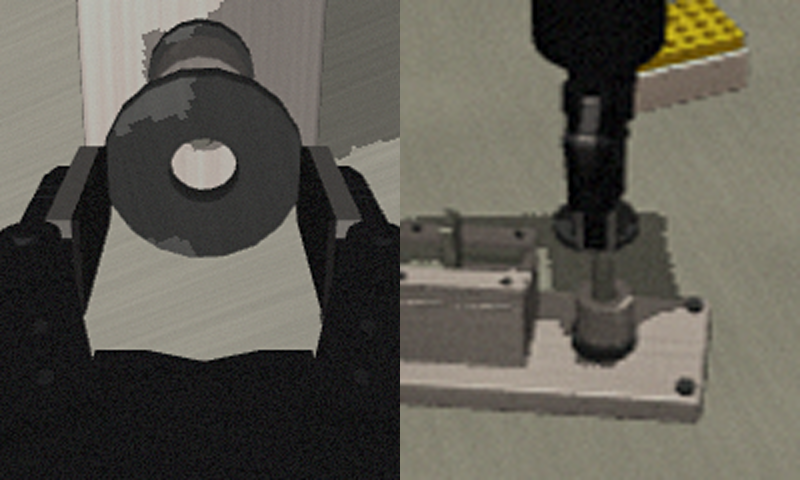

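The washer centre is at (204,162) in the wrist view and at about x=595 in the side view, where the post is at about x=602, so it is held a few mm off. I'll work out the offset numerically.

```bash
python3 - <<'E'
from h import *
import pickle
ex=np.array([.9146,-.4044]);ey=np.array([.4044,.9146])
q=lambda x,y:(180+x/2-.25,180+y/2-.25)
def rel(f,x,y,h): # h above TCP
    E=np.array(f["extrinsics"]);E2=E.copy();E2[:3,3]=[0,0,.143]
    p=px(dict(f,extrinsics=E2),*q(x,y),h);return np.array([p[:2]@ex,p[:2]@ey])
w2=pickle.load(open("f2.pkl","rb"))["wrist"];F=pickle.load(open("f6.pkl","rb"));w6=F["wrist"]
a=rel(w2,204,206.5,.024);b=rel(w6,204,162,.008)
print("spacer off",a,"washer off",b,"diff mm",1000*(b-a))
for f in(w2,w6):print(np.array(f["extrinsics"])[:3,3])
# spacer top as seen (z=.06) now vs washer
s=F["side"];r=lambda x,y:(221+(x-400)/4-.4,150+y/4-.4)
d=lambda p,o:(p-o)[:2]@np.array([.948,-.319])
print("side",d(px(s,*r(595,228),.117),px(s,*r(602,258),.09)))
E
```

```text
spacer off [0.07016357 0.00017328] washer off [0.06644542 0.00020081] diff mm [-3.71815011  0.02753041]
[0.50008898 0.04156536 0.21905357]
[0.49912292 0.04259785 0.25420397]
side -0.003599474579926333
```

Emit:
move_arm(increments=[[160,[-0.36,0,0],[0,0,0]],[160,[0,0,1],[0,0,0]],[160,[0,0,1],[0,0,0]],[160,[0,0,0.5],[0,0,0]],[160,[0,0,0.5],[0,0,0]],[160,[0,0,0],[0,0,0]]])

```text
time: 12.85
position: [0.5706, 0.0104, 0.0815]
tool_rot: [[-0.915, 0.404, -0.003], [0.404, 0.915, 0.001], [0.003, -0.001, -1.0]]
force: [-1.9, 0.5, -1.6]
opening: 0.0483
gripper_force: 41.8
```

Emit:
move_arm(increments=[[160,[0,0,0.7],[0,0,0]],[160,[0,0,0.6],[0,0,0]],[160,[0,0,0.5],[0,0,0]],[160,[0,0,0.2],[0,0,0]],[160,[0,0,0],[0,0,0]]])

```text
time: 13.27
position: [0.5706, 0.0104, 0.0623]
tool_rot: [[-0.915, 0.404, -0.003], [0.404, 0.915, 0.001], [0.003, -0.001, -1.0]]
force: [-3.9, 1.8, -3.6]
opening: 0.0484
gripper_force: 41.6
```

Emit:
move_arm(increments=[[160,[0.08,0,0.1],[0,0,0]],[160,[0,0,0.1],[0,0,0]],[160,[0,0,0],[0,0,0]],[160,[0,0,0],[0,0,0]]])

```text
time: 13.6
position: [0.5707, 0.0104, 0.0621]
tool_rot: [[-0.915, 0.404, -0.001], [0.404, 0.915, -0.0], [0.001, -0.001, -1.0]]
force: [-7.8, 1.8, 8.7]
opening: 0.0483
gripper_force: 43.0
```

Emit:
move_arm(increments=[[70,[0,0,0],[0,0,0]],[70,[0,0,0],[0,0,0]],[70,[0,0,0],[0,0,0]],[70,[0,0,0],[0,0,0]],[70,[0,0,-1],[0,0,0]],[70,[0,0,-3],[0,0,0]],[70,[0,0,-4],[0,0,0]],[70,[0,0,0],[0,0,0]]])

```text
time: 14.27
position: [0.5762, 0.0096, 0.1498]
tool_rot: [[-0.915, 0.404, 0.013], [0.404, 0.915, -0.002], [-0.013, 0.003, -1.0]]
force: [2.1, 0.4, 0.5]
opening: 0.0622
gripper_force: 0.0
```

```bash
python3 - <<'E'
from h import *
import pickle
s=togo([.5688,.011,.1])
F={n:grab_frame(n) for n in("top","side","wrist")};pickle.dump(F,open("f7.pkl","wb"))
F0=pickle.load(open("f3.pkl","rb"))
# dark-washer centroid in side view around the post: diff vs picture with spacer only
a=F0["side"]["color"].astype(int).mean(2);b=F["side"]["color"].astype(int).mean(2)
d=((a-b)>35).astype(np.uint8);d[:, :255]=0;d[:,295:]=0;d[:205]=0;d[250:]=0
n,l,st,c=cv2.connectedComponentsWithStats(d);print(st[1:],c[1:])
sv=F["side"];P=np.array([.5665,.014])
for z in(.06,.068,.09):print(z,proj(sv,[*P,z]))
for z in(.06,.068):
  u=np.array([proj(sv,[P[0]+.026*np.cos(t),P[1]+.026*np.sin(t),z]) for t in np.linspace(0,6.28,60)]);print("ellipse",u.min(0),u.max(0))
print("\n".join("".join("#" if v<60 else "+" if v<100 else "." for v in r) for r in b[200:248,250:300]))
E
```

```text
pos [0.5762 0.0096 0.1498] tool cm [ 0.8  -0.18  4.97] t 14.2667 F [2.1 0.4 0.5] open 0.06223251224240624
[[288 205   1   3   3]
 [255 208   4   2   6]
 [255 215  37  21 168]
 [290 214   1   1   1]
 [267 216   1   1   1]
 [291 218   1   2   2]
 [263 229   2   7   7]
 [273 239   6   2   7]
 [269 240   1   1   1]] [[288.         206.        ]
 [256.5        208.66666667]
 [273.93452381 225.01190476]
 [290.         214.        ]
 [267.         216.        ]
 [291.         218.5       ]
 [263.28571429 232.        ]
 [275.71428571 239.71428571]
 [269.         240.        ]]
0.06 [271.30490379 222.18797973]
0.068 [271.25342221 219.65137339]
0.09 [271.10932303 212.55130232]
ellipse [260.8344814  215.82211632] [281.76846574 228.80981633]
ellipse [260.73373633 213.30521564] [281.76610358 226.25392908]
...................+#######+......................
.......................++++++.+.++................
.++++++++++++++++++++++++++++++++++++++...........
++++++++++++++++++++++++++++++++++++++++..........
++++++++++++++++++++++++++++++++++++++++..........
++++++++++++++++++++++++++++++++++++++++.
[... 1451 characters left out ...]
+###++++++++++###++................+.
++#+.........+####++++++++#####+..................
++#+..........########+#######....................
+++...........+##############+....................
++#+...........#############+.....................
+++.............+###########...................+..
++................+###+##++....................+..
++.............................................+..
...............................................+..
...............................................+..
...............................................+..
........................................+###......
........................................####+.....
........................................####+.+...
```

```bash
python3 - <<'E'
from h import *
import pickle
ex=np.array([.9146,-.4044]);ey=np.array([.4044,.9146]);O=np.array([.5665,.014])
F=pickle.load(open("f0.pkl","rb"));t=F["top"];s=F["side"]
fx=lambda p:np.round([(p[:2]-O)@ex,(p[:2]-O)@ey],4)
g=lambda x,y:(215+x/6-.4,182+y/6-.4)
for q in[(145,380),(207,405),(175,392)]:print("top",fx(px(t,*g(*q),.11)))
print("prong ends",fx(px(t,*g(195,288),.078)),fx(px(t,*g(248,305),.078)),"plate back",fx(px(t,*g(120,490),.078)))
print("side a6 tab top",(233.4,202.6))
for x in np.arange(-.13,-.06,.01): print(x.round(3),proj(s,[*(O+ex*x),.11]).round(1), proj(t,[*(O+ex*x),.11]).round(1))
W=pickle.load(open("f3.pkl","rb"))["wrist"]
for y in(6,19):print("wrist tab",fx(px(W,160+243/2,80+y/2,.11)))
b=s["color"].astype(int).mean(2)
print("\n".join("".join("%4d"%v for v in r) for r in b[196:220,222:246]))
E
```

```text
top [-0.0925  0.0135]
top [-0.0916 -0.014 ]
top [-0.092   0.0002]
prong ends [-0.0484  0.0115] [-0.046  -0.0119] plate back [-0.1387  0.0059]
side a6 tab top (233.4, 202.6)
-0.13 [217.9 203. ] [237.5 261.2]
-0.12 [222.  203.3] [239.2 257.4]
-0.11 [226.  203.5] [240.9 253.7]
-0.1 [230.1 203.7] [242.5 249.9]
-0.09 [234.1 203.9] [244.2 246.2]
-0.08 [238.2 204.1] [245.8 242.5]
-0.07 [242.3 204.4] [247.5 238.8]
-0.06 [246.4 204.6] [249.1 235.1]
wrist tab [-0.0909 -0.0013]
wrist tab [-0.0869 -0.0013]
 113 112 111 113 111 111 115 117 115 109 110 111 113 118 118 115 113 115 113 118 116 116 112 109
 113 115 112 115 112 112 116 113 117 112 119 113 116 113 115 116 118 116 116 115 114 111 114 115
 115 117 114 115 117 113 118 116 111 114 110 110 111 118 114 115 112 115 112 117 118 112 115 115
 115 117 114 116 113 118 115 113 114 118 114 114 117 114 115 117 114 118 119 116 120 112 114 116
 112 117 115 108 115 115 115 118 116 115 116 111 113 112 114 116 117 115 114 117 114 115 115 113
 116 116 118 118 121 120 112 114 113 113 111 116 112 115 113 117 116 118 115 113 117 117 112 114
 115 115 114 117 1
[... 1027 characters left out ...]
8 115 115 116 117 116
 114 117 116 117 117 117 118 118 111  84  64  64  60  30  57  81  83  95  94  97  96 110 108 111
 117 117 115 113 114 116 117 115 103  72  63  70  63  33  48  67  61  67  63  64  67  63  68  63
 114 115 111 119 113 114 115 113 121 103  60  63  57  36  60  70  64  62  57  57  57  60  56  59
 123 116 118 114 111 112 113 116 116 101  62  60  46  27  84 138 137 136 117  96 143 140 120  71
 146 141 139 137 142 139 141 142 137 128 121 114  98  96 113 144 142 146 143 140 142 143 142 138
 102 149 146 145 143 144 144 142 144 145 142 143 141 145 148 144 141 147 144 149 144 143 146 147
  99 142 138 141 140 143 142 142 143 143 140 145 146 148 144 144 141 144 147 144 146 145 149 149
```

Emit:
move_arm(increments=[[255,[3,0,-0.5],[0,0,0]],[255,[3.5,0,0],[0,0,0]],[255,[3.5,0,0],[0,0,0]],[255,[2.8,0,0],[0,0,0]],[255,[1,0,0],[0,0,0]],[255,[0,0,0],[0,0,0]],[255,[0,0,0],[0,0,0]],[255,[0,0,0],[0,0,0]]])

```text
time: 15.08
position: [0.4462, 0.0656, 0.1464]
tool_rot: [[-0.915, 0.405, 0.001], [0.405, 0.915, -0.0], [-0.001, 0.0, -1.0]]
force: [-0.7, 0.3, 0.4]
opening: -0.0001
gripper_force: 0.0
```

Emit:
move_arm(increments=[[255,[0,0,2],[0,0,0]],[255,[0,0,2],[0,0,0]],[255,[0,0,1],[0,0,0]],[255,[0,0,0.3],[0,0,0]],[255,[0,0,0],[0,0,0]]])

```text
time: 15.5
position: [0.4449, 0.0659, 0.0925]
tool_rot: [[-0.914, 0.405, -0.002], [0.405, 0.914, 0.0], [0.002, -0.001, -1.0]]
force: [0.1, -0.3, -0.2]
opening: -0.0
gripper_force: 0.0
```

Now I'll push along −x of the tool (fixture +x).

Emit:
move_arm(increments=[[255,[-1,0,0],[0,0,0]],[255,[-1,0,0],[0,0,0]],[255,[-0.7,0,0],[0,0,0]],[255,[-0.7,0,0],[0,0,0]],[255,[-0.7,0,0],[0,0,0]],[255,[-0.7,0,0],[0,0,0]]])

```text
time: 16.0
position: [0.4895, 0.0465, 0.0935]
tool_rot: [[-0.915, 0.404, -0.0], [0.404, 0.915, 0.0], [0.0, 0.0, -1.0]]
force: [-2.7, 1.2, 2.1]
opening: 0.0001
gripper_force: 1.3
```

Emit:
move_arm(increments=[[255,[-0.7,0,0],[0,0,0]],[255,[-0.7,0,0],[0,0,0]],[255,[-0.7,0,0],[0,0,0]],[255,[-0.7,0,0],[0,0,0]]])

```text
time: 16.33
position: [0.515, 0.0352, 0.0933]
tool_rot: [[-0.915, 0.404, -0.0], [0.404, 0.915, -0.0], [0.0, -0.0, -1.0]]
force: [-3.2, -0.1, 2.7]
opening: 0.0002
gripper_force: 1.3
```

Emit:
move_arm(increments=[[255,[-0.7,0,0],[0,0,0]],[255,[-0.5,0,0],[0,0,0]],[255,[-0.4,0,0],[0,0,0]],[255,[0,0,0],[0,0,0]]])

```text
time: 16.67
position: [0.5301, 0.0285, 0.0933]
tool_rot: [[-0.915, 0.404, 0.001], [0.404, 0.915, -0.0], [-0.001, 0.0, -1.0]]
force: [-1.2, 0.2, -0.2]
opening: -0.0001
gripper_force: 0.0
```

Emit:
move_arm(increments=[[255,[-0.3,0,0],[0,0,0]],[255,[0,0,0],[0,0,0]]])

```text
time: 16.83
position: [0.5321, 0.0276, 0.0932]
tool_rot: [[-0.915, 0.404, 0.0], [0.404, 0.915, -0.0], [-0.0, 0.0, -1.0]]
force: [-0.4, 0.4, -0.6]
opening: 0.0
gripper_force: 0.0
```

Emit:
move_arm(increments=[[255,[-0.2,0,0],[0,0,0]],[255,[-0.2,0,0],[0,0,0]]])

```text
time: 17.0
position: [0.5331, 0.0272, 0.0929]
tool_rot: [[-0.915, 0.404, -0.006], [0.404, 0.915, 0.002], [0.006, -0.001, -1.0]]
force: [-15.5, 6.1, 12.3]
opening: -0.0001
gripper_force: 8.2
```

Emit:
move_arm(increments=[[255,[-0.2,0,0],[0,0,0]],[255,[-0.2,0,0],[0,0,0]]])

```text
time: 17.17
position: [0.5332, 0.0272, 0.0923]
tool_rot: [[-0.915, 0.403, -0.014], [0.403, 0.915, 0.004], [0.015, -0.002, -1.0]]
force: [-28.6, 11.3, 21.1]
opening: 0.0002
gripper_force: 15.1
```

Emit:
move_arm(increments=[[255,[-0.2,0,0],[0,0,0]],[255,[-0.2,0,0],[0,0,0]]])

```text
time: 17.33
position: [0.5332, 0.0272, 0.0917]
tool_rot: [[-0.915, 0.403, -0.022], [0.403, 0.915, 0.007], [0.023, -0.003, -1.0]]
force: [-38.9, 16.0, 30.8]
opening: 0.0
gripper_force: 21.6
```

Emit:
move_arm(increments=[[255,[1,0,0],[0,0,0]],[255,[2.5,0,0],[0,0,0]],[255,[2,0,-2],[0,0,0]],[255,[0,0,-3],[0,0,0]],[255,[0,0,-3],[0,0,0]],[255,[3,0,-2],[0,0,0]],[255,[3,0,0],[0,0,0]],[255,[0,0,0],[0,0,0]]])

```text
time: 18.0
position: [0.4348, 0.071, 0.1942]
tool_rot: [[-0.915, 0.403, 0.001], [0.403, 0.915, 0.0], [-0.0, 0.001, -1.0]]
force: [-1.0, 0.2, -1.0]
opening: -0.0003
gripper_force: 0.0
```

```bash
python3 - <<'E'
from h import *
import pickle
togo([.5688,.011,.1])
F={n:grab_frame(n) for n in("top","side","wrist")};pickle.dump(F,open("f8.pkl","wb"))
s=F["side"];b=s["color"].astype(int).mean(2);O=np.array([.5665,.014]);ex=np.array([.9146,-.4044])
print("tab top, home expected",proj(s,[*(O+ex*-.016),.11]),"(back: 234,204)")
print("\n".join("".join("#" if v<60 else "+" if v<100 else "." for v in r) for r in b[195:240,225:300]))
E
```

```text
pos [0.4348 0.071  0.1942] tool cm [-14.68  -0.11   9.42] t 18.0 F [-1.   0.2 -1. ] open -0.0003006362132298781
tab top, home expected [264.39054357 205.57498144] (back: 234,204)
...........................................................................
..+.+++....................................................................
++++++++++++...............................................................
+++++++++++++..............................................................
++++++++++++...............................................................
+++++++++++++..............................................................
++++++++++++...............................................................
++++++++++++...............................................................
++++++++++#+...............................................................
++++++++++++............................+..................................
+++++#+#+#+++..............................................................
+......................................+...................................
#........
[... 1798 characters left out ...]
..............+.
+++++++++++++++++++++++++++###+++++++++##+##++++++++###++................+.
+++++++++++++++++++++++++++###+++++++++###+++++++++++##++................+.
+++++++++++++++++++++++++++##++++++++++##+#++++++++++##++................+.
+++++++++++++++++++++++++++##++++++++++###++++++++++####+................+.
+++++++++++++++++++++++++++##++++++++++#####+++++++#####+................+.
+++++++++++++++++++++++++++##++++++++++################....................
++++++++++++++++++++++++++++.........++###############+....................
+++++++++++++++++++++++++++#+...........#############+..................+..
++++++++++++++++++++++++++++.............+##########....................+..
```

```bash
python3 - <<'E'
from h import *
import pickle
A=pickle.load(open("f0.pkl","rb"));B=pickle.load(open("f8.pkl","rb"))
O=np.array([.5665,.014]);ex=np.array([.9146,-.4044])
s=A["side"];ga,gb=[x["side"]["color"].astype(float).mean(2) for x in(A,B)]
def edge(g,r,c0,c1): # subpixel light->dark->light: dark centroid below bg
    row=120-g[r,c0:c1];row=np.clip(row,0,None);return (np.arange(c0,c1)*row).sum()/row.sum()
for ra in(203,204):
  for rb in(204,205,206): print(ra,rb,edge(ga,ra,232,239).round(2),edge(gb,rb,260,268).round(2))
print(ga[201:207,231:240].round());print(gb[201:210,258:270].round())
for x in(0,.071,.075):print(x,proj(s,[*(O+ex*(-.092+x)),.105]))
E
```

```text
203 204 235.16 262.47
203 205 235.16 262.58
203 206 235.16 263.85
204 204 235.07 262.47
204 205 235.07 262.58
204 206 235.07 263.85
[[114. 112. 117. 112. 115. 113. 117. 117. 118.]
 [109. 111. 131. 140. 142. 115. 114. 119. 117.]
 [118. 114. 119. 111.  94. 102. 117. 116. 113.]
 [119. 116. 118.  98.  63.  99. 117. 113. 115.]
 [108. 126. 120.  99.  42.  86. 117. 115. 113.]
 [129. 119. 112.  76.  46. 102. 135. 137. 133.]]
[[116. 119. 121. 124. 122. 122. 120. 119. 125. 123. 125. 122.]
 [120. 120. 121. 122. 123. 121. 121. 120. 121. 124. 125. 119.]
 [119. 120. 123. 114. 108. 123. 123. 116. 117. 125. 127. 124.]
 [121. 122. 106. 101. 127. 127. 116.  98. 122. 121. 126. 127.]
 [118. 121. 113. 109. 121. 131. 126. 105. 121. 123. 125. 121.]
 [120. 122. 117. 116. 124. 115.  96. 106. 123. 118. 121. 125.]
 [122. 119. 120. 120. 127. 105.  69. 105. 122. 117. 119. 121.]
 [122. 123. 124. 130. 132. 110.  53.  94. 121. 119. 119. 118.]
 [126. 122. 105. 105. 111.  98.  48.  97. 126. 121. 123. 115.]]
0 [233.46480939 205.54723263]
0.071 [262.39568441 207.13130418]
0.075 [264.03430734 207.2210248 ]
```

```bash
python3 - <<'E'
from h import *
import pickle
O=np.array([.5665,.014]);ex=np.array([.9146,-.4044]);ey=np.array([.4044,.9146])
B=pickle.load(open("f8.pkl","rb"))
xs=np.arange(-.06,.04,.002)
for fn in("f0.pkl","f7.pkl","f8.pkl"):
  t=pickle.load(open(fn,"rb"))["top"];g=t["color"].astype(np.float32).mean(2)
  for y in(-.014,.014):
    sh=-.075 if fn!="f8.pkl" else 0
    xx=xs+sh
    xx=np.arange(-.08,.04,.0025)
    m=np.array([proj(t,[*(O+ex*x+ey*y),.078]) for x in xx],np.float32)
    v=cv2.remap(g,m[:,:1],m[:,1:],cv2.INTER_LINEAR).ravel();print(fn,y,v.astype(int).tolist())
E
```

```text
f0.pkl -0.014 [99, 103, 107, 106, 103, 101, 101, 100, 101, 104, 104, 101, 100, 101, 104, 111, 115, 116, 116, 116, 116, 116, 115, 106, 85, 66, 54, 54, 60, 65, 70, 72, 73, 66, 59, 59, 68, 86, 107, 114, 116, 114, 114, 113, 114, 115, 115, 115]
f0.pkl 0.014 [96, 100, 99, 105, 106, 105, 105, 101, 99, 96, 98, 105, 110, 110, 107, 113, 114, 114, 115, 115, 115, 114, 115, 115, 109, 93, 76, 64, 57, 50, 47, 47, 49, 58, 64, 79, 97, 109, 114, 115, 114, 114, 116, 115, 115, 114, 115, 115]
f7.pkl -0.014 [109, 112, 116, 115, 113, 109, 108, 109, 110, 114, 114, 110, 108, 110, 115, 121, 125, 125, 125, 125, 125, 125, 125, 115, 84, 62, 55, 56, 50, 35, 27, 32, 33, 35, 39, 44, 45, 48, 49, 51, 54, 55, 56, 57, 57, 59, 60, 61]
f7.pkl 0.014 [69, 71, 71, 72, 72, 74, 74, 72, 73, 71, 74, 83, 96, 103, 103, 118, 123, 124, 124, 125, 125, 118, 100, 79, 69, 56, 42, 32, 29, 30, 33, 38, 40, 44, 45, 46, 50, 51, 53, 54, 55, 57, 59, 59, 60, 61, 62, 65]
f8.pkl -0.014 [97, 100, 99, 102, 102, 102, 104, 103, 105, 108, 111, 106, 102, 102, 107, 109, 109, 108, 109, 109, 110, 109, 104, 99, 100, 102, 105, 107, 109, 109, 110, 108, 109, 109, 109, 109, 109, 110, 109, 106, 98, 98, 112, 119, 120, 118, 118, 119]
f8.pkl 0.014 [112, 116, 119, 118, 114, 109, 108, 104, 103, 102, 104, 109, 109, 109, 110, 109, 108, 108, 108, 108, 109, 105, 90, 77, 80, 89, 101, 107, 108, 108, 107, 109, 108, 107, 109, 108, 110, 110, 108, 104, 98, 98, 114, 120, 120, 118, 119, 119]
```

```bash
python3 -c "
from rig import close_job;print(close_job())"
```

```text
the job is handed in; nothing more can be done
None
```

I stacked the spacer and washer on the post, pushed the keeper against its stop and handed the job in at about 18 s. The last checks put the rings flat and the prong ends about 20 mm past the post's axis, which is the home position. The tab's travel measured nearer 71 mm than the full 75 mm, so the 71 mm limit is the least certain point. I did not measure the bystanders again after the moves.

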